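# Set up the spring-assisted lid of an oak chest for adjustment

### The arm

A 6-joint arm with a two-finger parallel gripper is mounted at the origin on the work surface. World frame = base frame: x ahead of the robot, y to its left, z up, the work surface at z = 0. Lengths are in mm, angles in rad, forces in N, time in s.
With the tool pointing down it reaches from about 300 to 775 mm from the base axis. Payload 14.6 kg.
Tool frame: the origin (TCP) lies midway between the tips of the shut fingers; the grasp point (between the pads) lies behind it (manip.grip_depth is the z of the grasp point in the tool frame, in mm); z points along the fingers, y is the line along which they close (so a half turn about z gives the same grasp; the last joint's range is limited). The gripper opens to 94 mm and grips with 3 to 60 N. Pads are 16 mm wide; open, the fingers measure 119 mm over their backs; the gripper's body (75 mm by 177 mm) begins 78 mm behind the grasp point.
Start: joints at [1.193, 0.3, 1.521, -0, 1.321, -0.067], TCP at [168.198, 523.64, 205.446] pointing down, gripper open.
Joint ranges: [-3.03, 3.03], [-0.79, 2.21], [0.23, 2.52], [-1.04, 4.18], [0, 3.07], [-2.55, 2.55]. Speed limits (rad/s): [2.22, 2.22, 2.57, 3.14, 3.14, 3.14].

### API

Orientations are given as [roll, pitch, yaw] about the fixed x, y, z axes, in that order (R = Rz(yaw) Ry(pitch) Rx(roll)).
In Python, from cell import manip gives the robot as it stands.
- The arm moves only by the shell command python3 nudge.py 'ROWS' [OPENING] [FORCE]. ROWS is 1 to 5 rows, parted by semicolons, with the numbers parted by commas; each row has 6 numbers: dx, dy, dz in m, then a rotation vector rx, ry, rz in rad; each row is the pose to reach, as a shift and turn from the pose commanded when the command began, along the tool's axes at that moment; what a row does not reach only later rows make up. A row lasts 1/10 s, in which the tool goes at most 50 mm and 0.15 rad, less where a joint would pass 70% of its speed; a pose out of reach is approached as far as the arm can. OPENING is the finger opening in mm, set as the command begins (- or left out keeps the last). The fingers move at their own pace and stop on an object; FORCE is the grip in N (left out, the last holds). Time passes only in rows, so rows that do not move let the fingers close. It prints the time, the measured TCP pose, the force, the opening and the grip force at its end. Input that does not fit is refused with a message, and nothing moves.
- manip.read_state(): the state, without advancing time (a new reading comes with each control period).
- manip.camera(name): name is "side" or "top"; returns (picture, depth): 384x512x3 uint8, red, green, blue; 384x512 float32, mm along the optical axis (not along the pixel's ray), 0 where there is no reading.
- manip.camera_info(name): a dict with "K" (3x3 intrinsics, pixels), "rvec" (rotation vector, rad) and "tvec" (3), from world to camera coordinates, as OpenCV has them. Camera axes: x right, y down, z forward; pixel columns grow to the right and rows downward; lengths in mm; the calibration is good to about 2 mm. A picture is of the moment at which its call begins. camera_info takes no time and is no camera call.
- manip.sign_off(): hands the job in; it is judged then, once.
The state is a dict: "clock": time; "joints": joint angles; "qd": joint speeds; "effort": joint torques, N m; "eef_pos": TCP position; "eef_rot": TCP orientation; "wrist_force": force on the tool from outside, world axes, zero at the start; "moment": the same for the moment, N m; "finger_gap": finger opening in mm; "finger_force": force on a finger pad.
Only numpy, scipy, OpenCV 4.12 (cv2) and the standard library are available. Lean on these libraries where they do the work, as an engineer would, in place of code of your own. Each camera call takes 0.05 s, during which the arm holds its last target. There are 200 camera calls.

### The job

Take the T-handled hex key from the driver stand, push it by hand fully home down the guide sleeve of the tension adjuster on the side of the oak chest, and leave it standing there. Then lift the sprung lid by its bar handle just past its balance point without letting it fly open, ease it back, and finish while still holding it about five degrees below the balance point, so that I can turn the key. Leave the other tools and things where they stand.

Things in the scene. Friction and masses are not known exactly. Their poses are not given: they have to be found in the camera images.
- chest: Oak chest, fixed to the bench, 210 mm deep (its x) by 320 mm wide (its y), rim 100 mm high. Origin: centre of its underside; x points to the hinge side (away from the robot), y to its left, z up. An aluminium adjuster housing (70 mm wide, flat top 100 mm high, rising to 108 mm just behind the bore) stands out from its right (-y) side near the back.
- adjuster_mouth (a point): Centre of the mouth of the adjuster's guide sleeve, in the flat top of the housing, 100 mm above the bench, at (60, -205) mm in the chest's x and y. The bore is vertical, 8 mm in diameter and 45 mm deep, with a 2 mm countersink. The lid's side edge is 45 mm away; the lid's top when shut is at 118 mm.
- lid (a joint): Angle of the oak lid (218 by 320 by 18 mm, 0.9 kg, hinged on a sprung rod along the chest's back), rad: 0 shut, grows as the front edge rises, stop at 1.75. Balance point: 0.95 rad (54 degrees) in every start. Below it the lid falls shut, above it the spring carries it up to the stop. Lifting takes about 1.5 N at the bar at first, ever less towards the balance.
- hinge_line (a point): Middle of the lid's hinge axis, at (117, 0, 100) mm in the chest's frame; the axis runs along the chest's y.
- lid_bar (a point): Middle of the lid's handle, a round steel bar 10 mm in diameter, 105 mm clear between its posts, along the chest's y, 35 mm in front of the lid's edge. Shut, it lies 265 mm in front of the hinge axis and 9 mm above it (109 mm above the bench); it turns with the lid. Pinch it from above, fingers closing along the chest's x: it turns in the fingers as the lid rises.
- hex_key: Hex key, the only driver with a T-handle: steel shaft 6 mm in diameter with a rounded tip, black T-bar 60 mm long (its y), 16 mm thick (its x), 24 mm high, its middle 112 mm above the tip. About 60 g. Origin: tip of the shaft; z up the shaft. Stands loosely in one of the stand's three holes (leaning up to 1.5 degrees), tip 10 mm above the bench, T-bar roughly along the row.
- stand: Pale wooden driver stand, fixed, 215 mm (its x) by 56 mm, 85 mm high, with three holes 65 mm apart in a row along its x, each 7 mm in diameter and 75 mm deep. Origin: centre of its underside.
- screwdriver: Screwdriver with a round black handle 28 mm in diameter, standing in the stand, top at 165 mm. Bystander.
- awl: Awl with a pear-shaped wooden handle 32 mm in diameter, standing in the stand, top at 142 mm. Bystander.
- sanding_block: Cork sanding block, 62 by 110 by 33 mm, lying near the robot. Bystander.
- tape_measure: Tape measure, 68 by 34 by 62 mm, standing near the robot. Bystander.
- glue_bottle: White glue bottle, 60 mm in diameter, 170 mm high, left of the chest. Bystander.
- screw_jar: Screw jar, 72 mm in diameter, 85 mm high, left of the chest. Bystander.
- mallet: Wooden mallet, head 90 by 145 by 65 mm, lying behind the stand. Bystander.

How it is judged:
By the outcome, as a careful person would: the job done as asked, in the order asked, and still so for the second after the job is handed in, while the arm keeps its last pose, push and grip.
It also fails if it takes over 61 s, if anything falls off the work surface, if the arm or the gripper's body presses on something with over 40 N, if the wrist force passes 120 N, or if a joint passes its speed limit or range.

## Working session

There is one attempt and no reset: what is moved stays moved. The work goes in short steps, Python scripts to look and compute and a shell command to move; the robot and the scene stay as the last step left them, time stands still between calls to the robot, and variables do not carry over. Pictures are saved under pics/ and viewed, at most 10 in all, crops included, and the job is handed in when it is done.

```bash
ls; mkdir -p pics; cat > h.py <<'E'
import numpy as np, cv2
from cell import manip
from scipy.spatial.transform import Rotation as R
def cam(n):
    i=manip.camera_info(n);K=np.array(i["K"]);Rm=cv2.Rodrigues(np.array(i["rvec"],float))[0];t=np.array(i["tvec"],float).ravel();return K,Rm,t
def pt(n,u,v,d):
    K,Rm,t=cam(n);c=np.linalg.inv(K)@np.array([u,v,1.])*d;return Rm.T@(c-t)
def ptz(n,u,v,z):
    K,Rm,t=cam(n);r=Rm.T@np.linalg.inv(K)@np.array([u,v,1.]);o=-Rm.T@t;return o+r*(z-o[2])/r[2]
def proj(n,p):
    K,Rm,t=cam(n);q=K@(Rm@np.array(p,float)+t);return q[:2]/q[2]
def cloud(n,d):
    K,Rm,t=cam(n);v,u=np.indices(d.shape);c=(np.stack([u,v,np.ones_like(u)],-1)@np.linalg.inv(K).T)*d[...,None];return (c-t)@Rm
def tool():
    s=manip.read_state();return np.array(s["eef_pos"]),R.from_euler('xyz',s["eef_rot"])
def delta(target):
    p,r=tool();return r.inv().apply(np.array(target)-p)
E
python3 - <<'E'
from h import *
for n in("top","side"):
    p,d=manip.camera(n);cv2.imwrite(f"pics/{n}0.png",p[...,::-1]);np.save(f"{n}0.npy",d)
    K,Rm,t=cam(n);print(n,K[0,0],-Rm.T@t)
s=manip.read_state();print(s,manip.grip_depth)
E
```

```text
cell.py
nudge.py
pics
top 443.024013446009 [ 339.78123125   76.46725076 1239.27790534]
side 483.7087364263431 [  302.54645058 -1008.73838353   860.64388275]
{'clock': 0.1, 'joints': array([ 1.19341644e+00,  3.00395390e-01,  1.52147644e+00,  2.01914260e-06,
        1.32066473e+00, -6.65894470e-02]), 'qd': array([-9.55958826e-05, -1.28272393e-03, -2.76640516e-03, -9.80741340e-04,
        2.48684529e-03,  4.42171898e-04]), 'effort': array([ 2.07796176e-03, -5.32649159e+01, -3.53282797e+01,  7.09553878e-02,
        2.35263957e-02, -5.48492835e-05]), 'eef_pos': array([168.11602129, 523.45757262, 204.97211579]), 'eef_rot': array([-3.14065097e+00, -6.47592068e-05,  2.83080169e+00]), 'wrist_force': array([ 0.32510111, -0.50310669, -0.10995922]), 'moment': array([ 0.04802974,  0.02172102, -0.02443032]), 'finger_force': 0.0, 'finger_gap': 94.14196045731344} -18.8
```

View pics/top0.png

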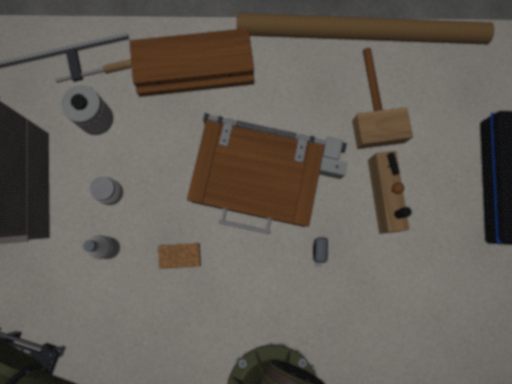

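View pics/side0.png

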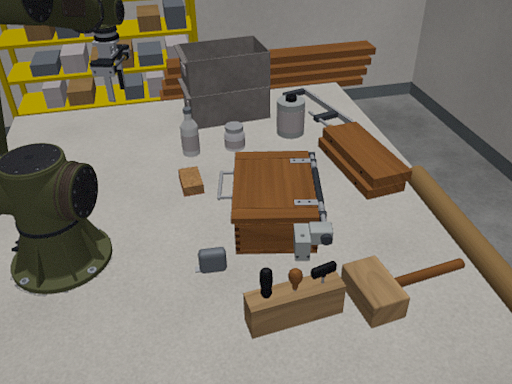

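The top view shows the chest centred at about (257,170), the housing at (333,157) and the bar at (245,226). The T-handle is at the far end of the stand, (393,163) in top and (323,270) in side. Next I'll measure these in enlarged crops.

```bash
python3 - <<'E'
from h import *
a=cv2.imread("pics/top0.png");b=cv2.imread("pics/side0.png")
c1=cv2.resize(a[105:245,185:345],None,fx=5,fy=5,interpolation=3)[:600]  # rows 105..225
c1=cv2.resize(a[110:240,185:355],None,fx=4.6,fy=4.6,interpolation=3)
c1=np.clip(c1*1.6,0,255).astype(np.uint8)
cv2.imwrite("pics/c1.png",c1)
x=cv2.resize(a[145:225,360:420],None,fx=6,fy=6,interpolation=3)
y=cv2.resize(b[215:295,285:350],None,fx=6,fy=6,interpolation=3)
cv2.imwrite("pics/c2.png",np.clip(np.hstack([x,y])*1.6,0,255).astype(np.uint8))
P=cloud("top",np.load("top0.npy"));
# key points from top depth
def sel(lo,hi):
    m=np.all((P>lo)&(P<hi),-1);return P[m]
for nm,(u,v) in dict(hand=(393,163),awl=(397,187),scr=(402,212),stand=(385,215),hous=(333,170),lid=(257,170)).items(): print(nm,P[v,u].round(1))
q=sel([-1e4,-1e4,100],[1e4,1e4,200]); q=q[(q[:,1]<-150)&(q[:,0]>300)&(q[:,1]>-420)&(q[:,0]<620)]
np.set_printoptions(suppress=True,linewidth=150)
t=sel([500,-340,108],[620,-220,150]);print("thandle?",len(t),t.min(0),t.max(0))
Q=cloud("side",np.load("side0.npy"));print("side handle",Q[270,323].round(1))
E
```

```text
hand [ 589.9 -309.2  133.8]
awl [ 526.5 -314.3  138. ]
scr [ 459.6 -313.6  164.3]
stand [ 460.6 -296.4   85.8]
hous [ 578.2 -159.7  102.2]
lid [575.1  41.  117.3]
thandle? 309 [ 512.22363804 -330.4769741   114.87794457] [ 619.32460363 -296.87223229  147.29139088]
side handle [ 586.6 -323.1  128.6]
```

View pics/c1.png

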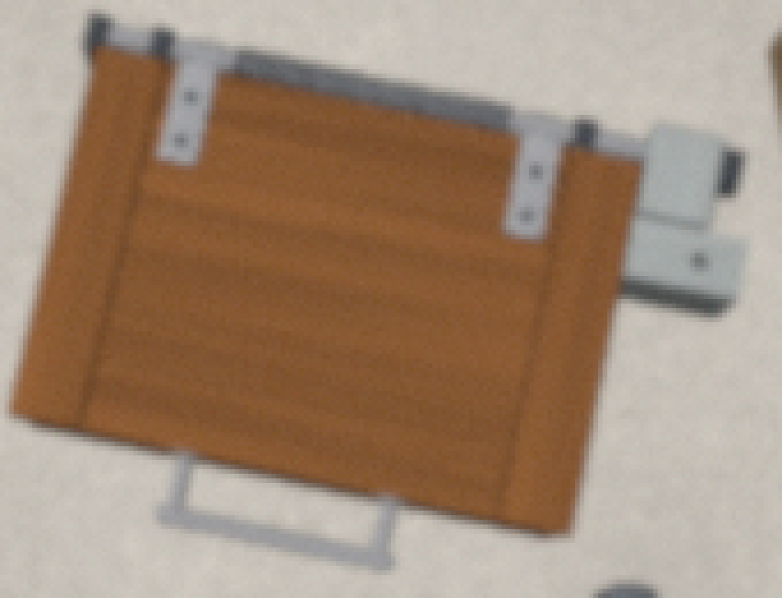

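View pics/c2.png

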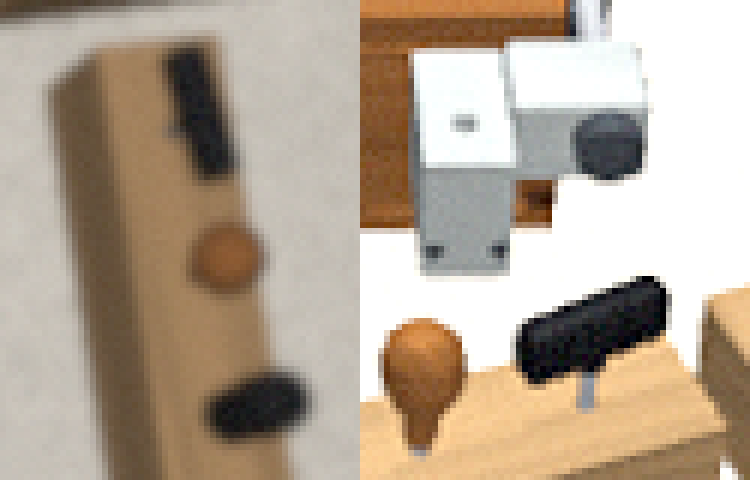

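The crops show the bore at c1 (700,261) and c2 (465,123). The T-bar runs from about (186,50) to (217,175) in c2's left half, and its corners also show in the right half. Now to compute the poses.

```bash
python3 - <<'E'
from h import *
np.set_printoptions(suppress=True,precision=1,linewidth=150)
U=lambda x,y,f,u0,v0:((x+.5)/f-.5+u0,(y+.5)/f-.5+v0)
T1=lambda x,y:U(x,y,4.6,185,110)
m1=T1(700,261);m2=U(105,123,6,285,215)
print("mouth top",ptz("top",*m1,100),"side",ptz("side",*m2,100))
c=[ptz("top",*T1(*q),118)[:2] for q in((92,50),(10,412),(572,533),(640,155))]
print("lid",np.array(c));
bar=[ptz("top",*T1(*q),109)[:2] for q in((170,518),(380,562))];print("bar",np.array(bar),np.mean(bar,0))
# lid rectangle fit: centre in chest frame: hinge 117 ; front edge at x=117-230+... bar 265, 35 front of edge->edge 230 => lid from -113 to 105
obj=np.array([[105,160],[-113,160],[-113,-160],[105,-160],[-148,0]],float);w=np.vstack([c,np.mean(bar,0)])
oc=obj-obj.mean(0);wc=w-w.mean(0);H=oc.T@wc;th=np.arctan2(H[0,1]-H[1,0],H[0,0]+H[1,1])
Rm=np.array([[np.cos(th),-np.sin(th)],[np.sin(th),np.cos(th)]]);o=w.mean(0)-Rm@obj.mean(0)
print("yaw",round(th,3),"org",o,"res",w-(obj@Rm.T+o),"mouth pred",o+Rm@[60,-205],"bar",o+Rm@[-148,0],"hinge",o+Rm@[117,0])
# handle
h=[ptz("top",*U(x,y,6,360,145),134)[:2] for x,y in((186,50),(217,175))];print("T ends",np.array(h),np.mean(h,0),"ang",np.arctan2(*(h[0]-h[1])[::-1]))
P=cloud("top",np.load("top0.npy"))
m=np.all((P>[545,-345,126])&(P<[640,-285,138]),-1);q=P[m];print("depth top",len(q),q.mean(0),q.min(0),q.max(0),cv2.minAreaRect(q[:,:2].astype(np.float32)))
Q=cloud("side",np.load("side0.npy"));m=np.all((Q>[545,-350,110])&(Q<[640,-285,140]),-1);q=Q[m];print("side",len(q),q.mean(0),q.min(0),q.max(0))
print("side handle top centre", ptz("side",*U((530+650)/2-360,(322+280)/2,6,285,215),134))
s=cv2.minAreaRect(P[np.all((P>[300,-400,80])&(P<[700,-250,90]),-1)][:,:2].astype(np.float32));print("stand",s)
E
```

```text
mouth top [ 588.5 -170.6  100. ] side [ 587.4 -174.3  100. ]
lid [[ 707.8  177.9]
 [ 499.1  220.4]
 [ 431.1  -90. ]
 [ 646.4 -134.6]]
bar [[440.9 132. ]
 [416.2  15.7]] [428.5  73.8]
yaw -0.205 org [574.7  42.8] res [[-2.2 -0.2]
 [ 2.5 -2.1]
 [-0.4  0.8]
 [ 1.4  0.6]
 [-1.3  0.9]] mouth pred [ 591.8 -170.1] bar [429.8  72.9] hinge [689.3  19.1]
T ends [[ 616.6 -304.4]
 [ 561.6 -314.6]] [ 589.1 -309.5] ang 0.183120850077072
depth top 144 [ 591.3 -309.7  133. ] [ 563.3 -323.4  126.3] [ 620.2 -296.9  137.3] ((591.7714233398438, -310.82379150390625), (58.209205627441406, 16.48527717590332), 13.207143783569336)
side 291 [ 587.3 -319.5  125.7] [ 560.2 -331.7  110.2] [ 618.2 -302.7  134.7]
side handle top centre [ 589.4 -313.4  134. ]
stand ((527.806396484375, -318.0046081542969), (215.4689483642578, 58.94003677368164), 6.205480575561523)
```

```bash
cat > d.py <<'E'
import sys
from h import *
a=[float(x) for x in sys.argv[1:]]
p,r=tool();t=R.from_euler('xyz',[np.pi,0,a[3]])
s=manip.read_state()
print("pos",p.round(1),"rot",np.round(s["eef_rot"],3),"F",np.round(s["wrist_force"],1),"q",np.round(s["joints"],2),"gap",round(s["finger_gap"],1),"t",round(s["clock"],2))
print("shift",delta(a[:3]).round(1),"rotvec",(r.inv()*t).as_rotvec().round(3))
E
python3 d.py 590 -312 230 0.2
```

```text
pos [168.1 523.5 205. ] rot [-3.141 -0.     2.831] F [ 0.3 -0.5 -0.1] q [ 1.19  0.3   1.52  0.    1.32 -0.07] gap 94.1 t 0.1
shift [-657.2 -666.4  -24.4] rotvec [-0.000e+00  1.000e-03  2.631e+00]
```
rows: intermediate 5 rows. Use fraction: full distance 935 → per row 50: (-35,-35.6,-1.3, rz .14).

The manual's scale: shifts go in m. Converting my numbers, -165 mm is -0.165, -130 mm is -0.13.

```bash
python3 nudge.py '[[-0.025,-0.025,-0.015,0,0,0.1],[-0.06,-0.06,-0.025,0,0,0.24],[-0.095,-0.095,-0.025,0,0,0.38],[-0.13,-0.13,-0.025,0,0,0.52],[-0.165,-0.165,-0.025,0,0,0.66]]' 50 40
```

```text
refused: ROWS must be rows parted by semicolons, with the numbers parted by commas. Nothing was moved.
```

Refused on format, not on reach. It needs rows parted by semicolons, with the numbers parted by commas.

```bash
python3 nudge.py '-0.025,-0.025,-0.015,0,0,0.1;-0.06,-0.06,-0.025,0,0,0.24;-0.095,-0.095,-0.025,0,0,0.38;-0.13,-0.13,-0.025,0,0,0.52;-0.165,-0.165,-0.025,0,0,0.66' 50 40; python3 d.py 590 -312 230 0.2
```

```text
clock: 0.6
eef_pos: [275.1, 314.2, 230.3]
eef_rot: [-3.142, 0.0, 2.166]
wrist_force: [0.8, 0.2, -0.7]
finger_gap: 57.7
finger_force: 0.0
pos [275.1 314.2 230.3] rot [-3.142  0.     2.166] F [ 0.8  0.2 -0.7] q [ 0.76 -0.02  1.83 -0.    1.34  0.17] gap 57.7 t 0.6
shift [-6.951e+02 -9.010e+01  4.000e-01] rotvec [0.    0.    1.966]
```

In the tool's units: -245 mm is -0.245, -196 mm is -0.196.

```bash
python3 nudge.py '-0.049,-0.006,0,0,0,0.14;-0.098,-0.012,0,0,0,0.28;-0.147,-0.018,0,0,0,0.42;-0.196,-0.024,0,0,0,0.56;-0.245,-0.031,0,0,0,0.7'; python3 d.py 590 -312 230 0.2
```

```text
clock: 1.1
eef_pos: [388.0, 94.4, 230.5]
eef_rot: [3.141, -0.0, 1.465]
wrist_force: [0.9, 1.2, -0.2]
finger_gap: 50.4
finger_force: 0.0
pos [388.   94.4 230.5] rot [ 3.141 -0.     1.465] F [ 0.9  1.2 -0.2] q [ 0.15 -0.07  1.87  0.    1.34  0.25] gap 50.4 t 1.1
shift [-382.8  243.8    0.5] rotvec [ 0.    -0.     1.265]
```

In the tool's units: -200 mm is -0.2, -160 mm is -0.16.

```bash
python3 nudge.py '-0.04,0.025,0,0,0,0.14;-0.08,0.05,0,0,0,0.28;-0.12,0.076,0,0,0,0.42;-0.16,0.102,0,0,0,0.56;-0.2,0.127,0,0,0,0.7'; python3 d.py 590 -312 230 0.2
```

```text
clock: 1.6
eef_pos: [494.4, -117.4, 230.2]
eef_rot: [-3.141, 0.0, 0.765]
wrist_force: [0.8, 0.2, 0.5]
finger_gap: 49.8
finger_force: 0.0
pos [ 494.4 -117.4  230.2] rot [-3.141  0.     0.765] F [0.8 0.2 0.5] q [-0.31  0.19  1.6   0.    1.35  0.5 ] gap 49.8 t 1.6
shift [-6.580e+01  2.066e+02  2.000e-01] rotvec [-0.     0.     0.565]
```

In the tool's units: 207 mm is 0.207, 179 mm is 0.179.

```bash
python3 nudge.py '-0.014,0.045,0,0,0,0.13;-0.028,0.09,0,0,0,0.26;-0.043,0.135,0,0,0,0.39;-0.057,0.179,0,0,0,0.52;-0.066,0.207,0,0,0,0.56'; python3 nudge.py '0,0,0,0,0,0'; python3 d.py 590 -312 105 0.2
python3 - <<'E'
from h import *
for n in("top","side"):
    p,d=manip.camera(n);cv2.imwrite(f"pics/{n}1.png",p[...,::-1]);np.save(f"{n}1.npy",d)
a=cv2.imread("pics/top1.png");b=cv2.imread("pics/side1.png")
x=cv2.resize(a[130:220,345:425],None,fx=5,fy=5,interpolation=3)
y=cv2.resize(b[205:295,280:350],None,fx=5,fy=5,interpolation=3)
cv2.imwrite("pics/c3.png",np.clip(np.hstack([x,y])*1.6,0,255).astype(np.uint8))
E
```

```text
clock: 2.1
eef_pos: [591.2, -312.4, 229.3]
eef_rot: [-3.141, 0.001, 0.205]
wrist_force: [-0.2, 0.4, -0.7]
finger_gap: 50.1
finger_force: 0.0
clock: 2.2
eef_pos: [590.9, -312.7, 228.4]
eef_rot: [-3.14, 0.002, 0.207]
wrist_force: [-0.2, 0.4, 1.0]
finger_gap: 50.4
finger_force: 0.0
pos [ 590.9 -312.7  228.4] rot [-3.14e+00  2.00e-03  2.07e-01] F [-0.2  0.4  1. ] q [-0.54  0.56  1.1  -0.    1.48  0.82] gap 50.4 t 2.2
shift [ -0.6  -0.7 123.4] rotvec [-0.001  0.002  0.007]
```

View pics/c3.png

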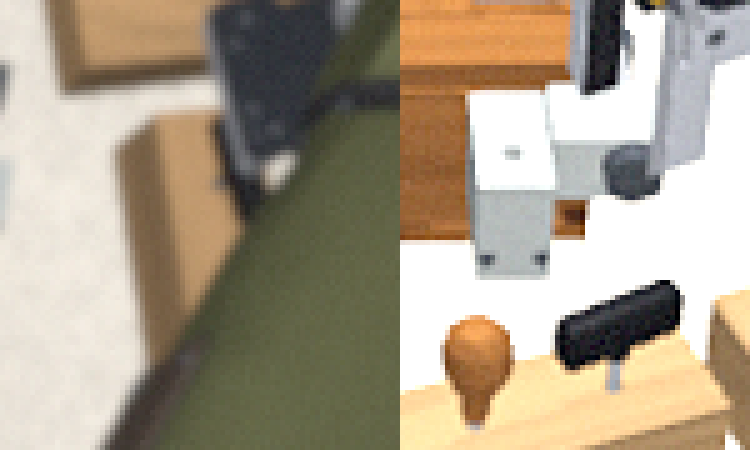

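c3 shows the fingers straddling the T-bar. The tips are near (600,90) and (680,168) in the side half, the bar centre is at (620,325), and nothing has been touched. I'll check the camera against the tool, then descend.

```bash
python3 - <<'E'
from h import *
p,r=tool();print(proj("side",p), [proj("side",p+r.apply([0,s*31,0])) for s in(1,-1)])
E
python3 nudge.py '0,0,0.03,0,0,0;0,0,0.06,0,0,0;0,0,0.09,0,0,0;-0.0005,-0.0007,0.112,0,0,0.007;-0.0005,-0.0007,0.124,0,0,0.007'; python3 nudge.py '0,0,0,0,0,0;0,0,0,0,0,0;0,0,0,0,0,0' 8 40; python3 d.py 590 -312 200 0.2
```

```text
[325.82309869 228.96702985] [array([334.12621273, 238.19405259]), array([317.90646076, 220.16948743])]
clock: 2.8
eef_pos: [589.5, -307.7, 104.9]
eef_rot: [-3.14, 0.002, 0.205]
wrist_force: [0.8, -0.4, 0.1]
finger_gap: 50.0
finger_force: 0.0
clock: 3.1
eef_pos: [590.8, -309.3, 108.1]
eef_rot: [3.14, -0.002, 0.204]
wrist_force: [0.4, 0.9, -0.0]
finger_gap: 29.5
finger_force: 0.0
pos [ 590.8 -309.3  108.1] rot [ 3.14e+00 -2.00e-03  2.04e-01] F [ 0.4  0.9 -0. ] q [-0.54  0.64  1.25 -0.    1.24  0.83] gap 29.5 t 3.1
shift [ -1.1   2.6 -91.8] rotvec [ 0.002 -0.002  0.004]
```

```bash
python3 nudge.py '0,0,0,0,0,0;0,0,0,0,0,0;0,0,0,0,0,0;0,0,0,0,0,0;0,0,0,0,0,0' 8 40; python3 d.py 590 -312 200 0.2
```

```text
clock: 3.6
eef_pos: [590.9, -311.6, 107.8]
eef_rot: [3.136, -0.002, 0.203]
wrist_force: [4.4, -12.4, -1.3]
finger_gap: 15.9
finger_force: 40.0
pos [ 590.9 -311.6  107.8] rot [ 3.136e+00 -2.000e-03  2.030e-01] F [  4.4 -12.4  -1.3] q [-0.54  0.64  1.25 -0.    1.24  0.83] gap 15.9 t 3.6
shift [ -0.7   0.7 -92.2] rotvec [ 0.005 -0.002  0.003]
```

In the tool's units: 2 mm is 0.002, 1 mm is 0.001.

```bash
python3 nudge.py '0,0.001,0,0,0,0;0,0.002,0,0,0,0;0,0.002,0,0,0,0;0,0.002,0,0,0,0'; python3 d.py 590 -312 200 0.2;  python3 nudge.py '0,0,-0.015,0,0,0;0,0,-0.035,0,0,0;0,0,-0.06,0,0,0;0,0,-0.09,0,0,0;0,0,-0.12,0,0,0';python3 nudge.py '0,0,0,0,0,0;0,0,0,0,0,0;0,0,0,0,0,0'; python3 d.py 590 -312 200 0.2
```

```text
clock: 4.0
eef_pos: [591.0, -311.9, 107.5]
eef_rot: [3.139, -0.001, 0.204]
wrist_force: [1.1, -5.3, 5.5]
finger_gap: 16.1
finger_force: 40.0
pos [ 591.  -311.9  107.5] rot [ 3.139e+00 -1.000e-03  2.040e-01] F [ 1.1 -5.3  5.5] q [-0.54  0.65  1.25 -0.    1.24  0.83] gap 16.1 t 4.0
shift [ -0.9   0.1 -92.5] rotvec [ 0.002 -0.001  0.004]
clock: 4.5
eef_pos: [590.3, -310.5, 227.0]
eef_rot: [-3.14, 0.001, 0.204]
wrist_force: [-0.0, 0.5, -0.7]
finger_gap: 16.1
finger_force: 40.0
clock: 4.8
eef_pos: [590.2, -310.7, 224.7]
eef_rot: [-3.14, 0.002, 0.204]
wrist_force: [1.6, -0.6, -1.6]
finger_gap: 15.7
finger_force: 40.0
pos [ 590.2 -310.7  224.7] rot [-3.14e+00  2.00e-03  2.04e-01] F [ 1.6 -0.6 -1.6] q [-0.54  0.56  1.11  0.    1.47  0.83] gap 15.7 t 4.8
shift [-0.4  1.3 24.7] rotvec [-0.002  0.002  0.004]
```

```bash
python3 d.py 589.5 -172.5 215 0.204; python3 nudge.py '0.008,-0.04,0,0,0,0;0.017,-0.08,0,0,0,0;0.022,-0.115,0.003,0,0,0;0.027,-0.134,0.007,0,0,0;0.027,-0.1355,0.009,0,0,0';python3 nudge.py '0,0,0,0,0,0;0,0,0,0,0,0;0,0,0,0,0,0'; python3 d.py 589.5 -172.5 215 0.204
python3 - <<'E'
from h import *
p,d=manip.camera("side");cv2.imwrite("pics/side2.png",p[...,::-1])
pt_,r=tool();print("pred tip",proj("side",pt_+r.apply([0,0,97.5])),"grasp",proj("side",pt_+r.apply([0,0,-14.5])),"mouth",proj("side",[588.5,-172.5,100]))
b=p[...,::-1][170:260,275:345]
cv2.imwrite("pics/c4.png",np.clip(cv2.resize(b,None,fx=6.6,fy=6.6,interpolation=3)*1.2,0,255).astype(np.uint8))
E
```

```text
pos [ 590.2 -310.7  224.7] rot [-3.14e+00  2.00e-03  2.04e-01] F [ 1.6 -0.6 -1.6] q [-0.54  0.56  1.11  0.    1.47  0.83] gap 15.7 t 4.8
shift [  27.3 -135.4   10. ] rotvec [-0.002  0.002 -0.   ]
clock: 5.3
eef_pos: [589.4, -170.6, 216.1]
eef_rot: [-3.14, 0.002, 0.206]
wrist_force: [0.1, -0.3, -0.3]
finger_gap: 15.7
finger_force: 40.0
clock: 5.6
eef_pos: [589.5, -174.0, 217.2]
eef_rot: [-3.141, 0.0, 0.203]
wrist_force: [-0.1, -0.5, -0.1]
finger_gap: 15.7
finger_force: 40.0
pos [ 589.5 -174.   217.2] rot [-3.141  0.     0.203] F [-0.1 -0.5 -0.1] q [-0.35  0.44  1.31 -0.    1.4   1.02] gap 15.7 t 5.6
shift [ 0.3 -1.5  2.2] rotvec [-0.     0.    -0.001]
pred tip [303.2012434  228.48166795] grasp [305.11460555 189.9203392 ] mouth [302.29669317 234.53428841]
```

View pics/c4.png

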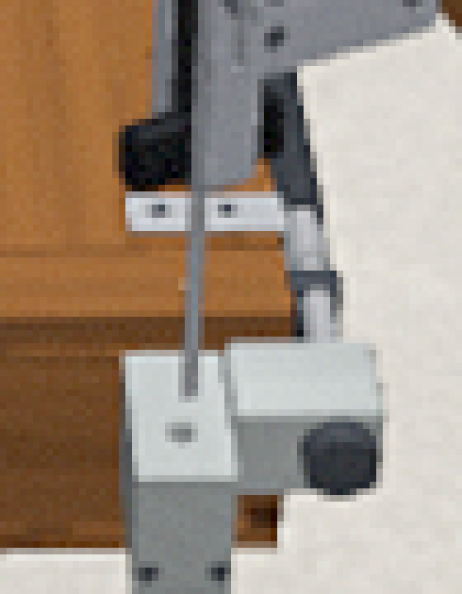

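```bash
python3 - <<'E'
from h import *
print(tool()[0])
for z in(118,119.7,121): print("tip",z,ptz("side",302.9,228.8,z))
print("mouth",ptz("side",302.0,235.0,100))
for i in range(3): manip.camera("side");print(tool()[0].round(1),manip.read_state()["qd"].round(3))
E
python3 nudge.py '0,0,0,0,0,0;0,0,0,0,0,0;0,0,0,0,0,0'
```

```text
[ 589.55518519 -173.91808485  217.27513287]
tip 118 [ 589.18752072 -172.85831381  118.        ]
tip 119.7 [ 588.53136529 -174.77174251  119.7       ]
tip 121 [ 588.02959937 -176.23495269  121.        ]
mouth [ 587.31712698 -173.94977527  100.        ]
[ 589.5 -173.8  217.3] [ 0.002 -0.004  0.002 -0.001  0.001  0.002]
[ 589.6 -173.6  217.4] [ 0.007 -0.004  0.002 -0.    -0.003  0.   ]
[ 589.6 -173.5  217.4] [ 0.007 -0.001  0.001  0.    -0.001  0.001]
clock: 6.1
eef_pos: [589.6, -173.0, 217.4]
eef_rot: [-3.142, 0.0, 0.204]
wrist_force: [0.2, 0.6, 0.1]
finger_gap: 15.5
finger_force: 40.0
```

In the tool's units: 22 mm is 0.022, -0.8 mm is -0.0008.

```bash
python3 nudge.py '-0.0008,-0.0004,0.003,0,0,0;-0.0008,-0.0004,0.008,0,0,0;-0.0008,-0.0004,0.013,0,0,0;-0.0008,-0.0004,0.018,0,0,0;-0.0008,-0.0004,0.022,0,0,0'; python3 nudge.py '0,0,0.002,0,0,0;0,0,0.004,0,0,0;0,0,0.006,0,0,0;0,0,0.006,0,0,0'
```

```text
clock: 6.6
eef_pos: [588.7, -172.6, 194.7]
eef_rot: [-3.141, 0.0, 0.204]
wrist_force: [-0.2, 2.5, 0.6]
finger_gap: 15.6
finger_force: 40.0
clock: 7.0
eef_pos: [588.7, -172.5, 189.2]
eef_rot: [-3.141, 0.0, 0.204]
wrist_force: [0.1, 3.0, -1.2]
finger_gap: 15.5
finger_force: 40.0
```

The tip has entered the sleeve with little force, so I'll keep going down.

```bash
python3 nudge.py '0,-0.0004,0.004,0,0,0;0,-0.0004,0.008,0,0,0;0,-0.0004,0.012,0,0,0;0,-0.0004,0.016,0,0,0;0,-0.0004,0.02,0,0,0'; python3 nudge.py '0,0,0.003,0,0,0;0,0,0.006,0,0,0;0,0,0.009,0,0,0;0,0,0.012,0,0,0;0,0,0.012,0,0,0'; python3 nudge.py '0,0,0.002,0,0,0;0,0,0.003,0,0,0;0,0,0.004,0,0,0;0,0,0.005,0,0,0;0,0,0.005,0,0,0'
```

```text
clock: 7.5
eef_pos: [588.7, -172.4, 169.1]
eef_rot: [-3.142, 0.0, 0.204]
wrist_force: [-1.1, 2.8, 1.4]
finger_gap: 15.6
finger_force: 40.0
clock: 8.0
eef_pos: [588.5, -172.4, 156.8]
eef_rot: [-3.141, 0.001, 0.204]
wrist_force: [0.2, 2.0, -2.1]
finger_gap: 16.0
finger_force: 40.0
clock: 8.5
eef_pos: [588.8, -172.4, 152.6]
eef_rot: [3.141, -0.0, 0.204]
wrist_force: [-0.6, 2.9, 2.4]
finger_gap: 15.8
finger_force: 40.0
```

In the tool's units: 1 mm is 0.001, 2 mm is 0.002.

```bash
python3 nudge.py '0,0,0.001,0,0,0;0,0,0.002,0,0,0;0,0,0.002,0,0,0;0,0,0.002,0,0,0';  python3 nudge.py '0,0,0.001,0,0,0;0,0,0.002,0,0,0;0,0,0.002,0,0,0;0,0,0.002,0,0,0'
```

```text
clock: 8.9
eef_pos: [589.2, -172.5, 152.0]
eef_rot: [3.14, -0.002, 0.204]
wrist_force: [-2.8, 4.2, 12.8]
finger_gap: 15.5
finger_force: 40.0
clock: 9.3
eef_pos: [589.7, -172.6, 151.6]
eef_rot: [3.139, -0.004, 0.204]
wrist_force: [-5.0, 5.7, 23.7]
finger_gap: 15.7
finger_force: 40.0
```

The key has bottomed: 24 N at TCP z 151.6, against 152.5 expected. I'll relax and release, rise, and look.

In the tool's units: -3.5 mm is -0.0035, -2 mm is -0.002.

```bash
python3 nudge.py '0,-0.0003,-0.002,0,0,0;0,-0.0005,-0.0035,0,0,0;0,-0.0005,-0.0035,0,0,0';  python3 nudge.py '0,0,0,0,0,0;0,0,0,0,0,0;0,0,0,0,0,0;0,0,0,0,0,0' 44; python3 nudge.py '0,0,-0.005,0,0,0;0,0,-0.02,0,0,0;0,0,-0.045,0,0,0;0,0,-0.075,0,0,0;0,0,-0.105,0,0,0'; python3 nudge.py '0,0,0,0,0,0' 
python3 d.py 430 73 230 -0.205
python3 - <<'E'
from h import *
p,d=manip.camera("side");b=p[...,::-1][150:260,265:355]
cv2.imwrite("pics/c5.png",np.clip(cv2.resize(b,None,fx=5.4,fy=5.4,interpolation=3)*1.2,0,255).astype(np.uint8))
Q=cloud("side",d);m=(p.sum(-1)<150)&np.all((Q>[545,-215,140])&(Q<[635,-130,190]),-1);q=Q[m];print(len(q),q.min(0) if len(q) else 0,q.max(0) if len(q) else 0)
E
```

```text
clock: 9.6
eef_pos: [588.8, -172.3, 152.4]
eef_rot: [3.141, -0.001, 0.204]
wrist_force: [-0.4, 1.0, 6.1]
finger_gap: 15.5
finger_force: 40.0
clock: 10.0
eef_pos: [588.5, -171.9, 151.7]
eef_rot: [-3.141, 0.0, 0.204]
wrist_force: [0.8, 0.9, -0.2]
finger_gap: 42.5
finger_force: 0.0
clock: 10.5
eef_pos: [588.5, -171.8, 259.5]
eef_rot: [3.141, -0.001, 0.204]
wrist_force: [0.4, -0.0, 0.1]
finger_gap: 44.1
finger_force: 0.0
clock: 10.6
eef_pos: [589.7, -172.3, 262.8]
eef_rot: [3.137, -0.007, 0.204]
wrist_force: [0.3, -0.1, 0.0]
finger_gap: 44.0
finger_force: 0.0
pos [ 589.7 -172.3  262.8] rot [ 3.137 -0.007  0.204] F [ 0.3 -0.1  0. ] q [-0.34  0.41  1.24 -0.    1.48  1.02] gap 44.0 t 10.6
shift [-107.  -272.7   30.9] rotvec [ 0.003 -0.008  0.409]
252 [ 559.47149275 -185.83918715  149.36233939] [ 620.53304002 -160.04754478  178.90165698]
```

View pics/c5.png

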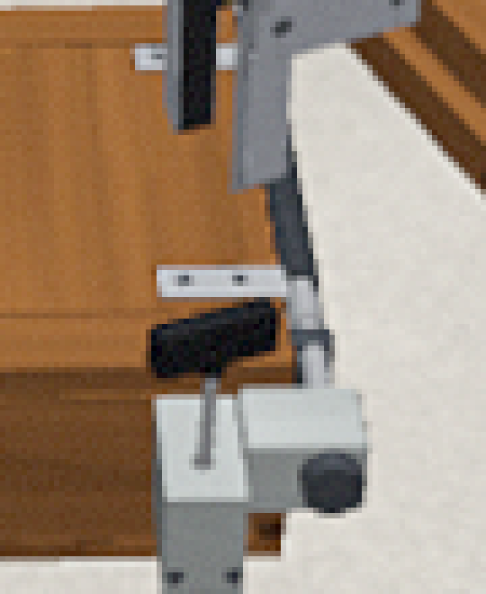

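The key stands upright and home, with the T-bar top at z≈179 = 55+124. Now the bar.

```bash
python3 d.py 428 71.5 200 1.365; python3 nudge.py '-0.018,-0.041,0,0,0,-0.14;-0.036,-0.082,0,0,0,-0.28;-0.054,-0.123,0,0,0,-0.42;-0.072,-0.164,0.005,0,0,-0.56;-0.089,-0.205,0.015,0,0,-0.7' 28 25;python3 d.py 428 71.5 190 1.365
```

```text
pos [ 589.2 -172.1  260. ] rot [ 3.139 -0.004  0.204] F [ 0.5  0.5 -0.3] q [-0.34  0.41  1.25 -0.    1.48  1.02] gap 44.2 t 10.65
shift [-108.8 -271.3   58.9] rotvec [ 0.004 -0.002 -1.161]
clock: 11.15
eef_pos: [458.6, 12.0, 241.8]
eef_rot: [3.141, -0.0, 0.909]
wrist_force: [1.9, -0.3, 0.3]
finger_gap: 28.0
finger_force: 0.0
pos [458.6  12.  241.8] rot [ 3.141 -0.     0.909] F [ 1.9 -0.3  0.3] q [-0.05  0.07  1.71  0.    1.36  0.61] gap 28.0 t 11.15
shift [ 28.1 -60.7  51.8] rotvec [ 0.    -0.    -0.456]
```

In the tool's units: -60.5 mm is -0.0605, -60 mm is -0.06.

```bash
python3 nudge.py '0.009,-0.02,0.01,0,0,-0.14;0.019,-0.04,0.025,0,0,-0.28;0.028,-0.06,0.04,0,0,-0.42;0.028,-0.0605,0.05,0,0,-0.456;0.028,-0.0605,0.052,0,0,-0.456';python3 nudge.py '0,0,0,0,0,0;0,0,0,0,0,0;0,0,0,0,0,0'; python3 d.py 427.5 71.5 92 1.365
python3 - <<'E'
from h import *
p,d=manip.camera("side");b=p[...,::-1]
p2,r=tool();print(proj("side",p2))
cv2.imwrite("pics/c6.png",np.clip(cv2.resize(b[110:220,185:285],None,fx=5.4,fy=5.4,interpolation=3)*1.2,0,255).astype(np.uint8))
E
```

```text
clock: 11.65
eef_pos: [428.8, 70.6, 188.7]
eef_rot: [-3.139, 0.001, 1.361]
wrist_force: [0.5, -0.2, -0.3]
finger_gap: 28.3
finger_force: 0.0
clock: 11.95
eef_pos: [430.0, 70.0, 190.3]
eef_rot: [3.141, -0.0, 1.359]
wrist_force: [-0.0, 0.1, 0.6]
finger_gap: 28.0
finger_force: 0.0
pos [430.   70.  190.3] rot [ 3.141 -0.     1.359] F [-0.   0.1  0.6] q [ 0.08  0.06  1.84 -0.    1.24  0.29] gap 28.0 t 11.95
shift [ 0.9 -2.8 98.3] rotvec [ 0.001 -0.    -0.006]
[218.45210202 158.92702821]
```

View pics/c6.png

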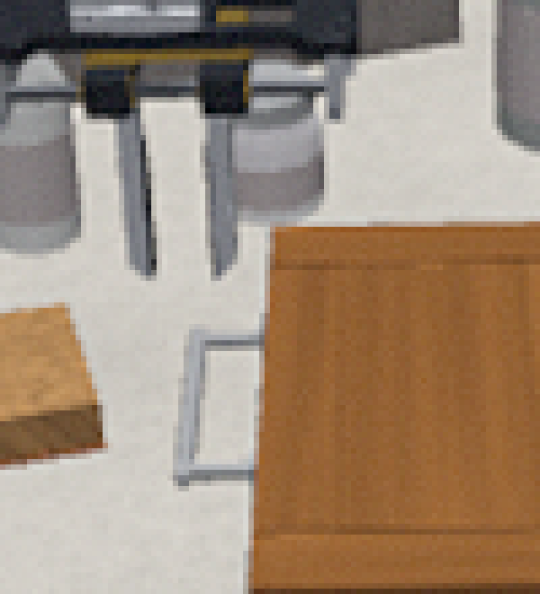

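c6 shows the bar from (197,335) to (183,478) in the crop, below the tips at (150,275) and (220,275). I'll check the bar's middle against the tool position.

```bash
python3 - <<'E'
from h import *
for x,y in((197,335),(190,407),(183,478)): print(ptz("side",(x+.5)/5.4-.5+185,(y+.5)/5.4-.5+110,109).round(1))
p2,r=tool();print(p2,proj("side",p2),"fingers mid px",185+185/5.4-.5,110+276/5.4-.5)
E
```

```text
[442.  131.7 109. ]
[428.   67.3 109. ]
[415.2   8.7 109. ]
[429.96635565  70.0566357  190.28369937] [218.45210202 158.92702821] fingers mid px 218.75925925925927 160.61111111111111
```

In the tool's units: 70 mm is 0.07, -2 mm is -0.002.

```bash
python3 nudge.py '0,-0.002,0.025,0,0,-0.006;0,-0.002,0.05,0,0,-0.006;0,-0.002,0.07,0,0,-0.006;0,-0.002,0.085,0,0,-0.006;0,-0.002,0.095,0,0,-0.006';python3 nudge.py '0,0,0.004,0,0,0;0,0,0.004,0,0,0;0,0,0.004,0,0,0'; python3 nudge.py '0,0,0,0,0,0;0,0,0,0,0,0;0,0,0,0,0,0;0,0,0,0,0,0;0,0,0,0,0,0' 4 25; python3 d.py 428 70.5 91 1.365
```

```text
clock: 12.5
eef_pos: [427.6, 70.5, 94.1]
eef_rot: [-3.141, 0.0, 1.365]
wrist_force: [-0.2, 0.5, 0.9]
finger_gap: 28.1
finger_force: 0.0
clock: 12.8
eef_pos: [428.1, 70.7, 91.6]
eef_rot: [3.141, -0.0, 1.366]
wrist_force: [-0.3, -0.1, 0.3]
finger_gap: 27.8
finger_force: 0.0
clock: 13.3
eef_pos: [428.3, 70.7, 91.3]
eef_rot: [3.14, -0.0, 1.366]
wrist_force: [4.6, -0.8, -0.5]
finger_gap: 9.2
finger_force: 25.0
pos [428.3  70.7  91.3] rot [ 3.14  -0.     1.366] F [ 4.6 -0.8 -0.5] q [ 0.08  0.18  1.96 -0.    1.    0.28] gap 9.2 t 13.3
shift [-0.2 -0.3  0.3] rotvec [ 0.001 -0.     0.001]
```

```bash
cat >> h.py <<'E'
def fh(th): return 265-265*np.cos(th)+9*np.sin(th), 265*np.sin(th)+9*np.cos(th)-9
P0=np.array([428.5,70.7,91.3]);CX=np.array([.979,-.204,0])
def lid():
    from scipy.optimize import brentq
    p,_=tool();f=(p-P0)@CX;h=p[2]-P0[2]
    return np.arctan2(h+9,265-f)-np.arctan2(9,265),np.hypot(h+9,265-f)-np.hypot(265,9)
E
python3 - <<'E'
from h import *
for t in list(np.arange(.05,1.01,.05))+[.863]: f,h=fh(t);print(round(t,3),round(f,1),round(-h,1))
E
```

```text
0.05 0.8 -13.2
0.1 2.2 -26.4
0.15 4.3 -39.5
0.2 7.1 -52.5
0.25 10.5 -65.3
0.3 14.5 -77.9
0.35 19.2 -90.3
0.4 24.4 -102.5
0.45 30.3 -114.4
0.5 36.8 -125.9
0.55 43.8 -137.2
0.6 51.4 -148.1
0.65 59.5 -158.5
0.7 68.1 -168.6
0.75 77.2 -178.2
0.8 86.8 -187.4
0.85 96.9 -196.0
0.9 107.3 -204.2
0.95 118.2 -211.8
1.0 129.4 -218.9
0.863 99.5 -198.2
```

In the tool's units: -52.5 mm is -0.0525, -39.5 mm is -0.0395.

```bash
python3 nudge.py '0,0.0005,-0.007,0,0,0;0,0.0012,-0.017,0,0,0;0,0.0022,-0.026,0,0,0;0,0.0043,-0.0395,0,0,0;0,0.0071,-0.0525,0,0,0'; python3 -c "
from h import *;print(lid())"
```

```text
clock: 13.8
eef_pos: [435.4, 69.1, 144.0]
eef_rot: [3.14, -0.0, 1.366]
wrist_force: [11.7, -2.8, -5.3]
finger_gap: 8.8
finger_force: 25.0
(np.float64(0.2009174601092346), np.float64(0.08475387607893481))
```

In the tool's units: 5 mm is 0.005, -62 mm is -0.062.

```bash
python3 nudge.py '0,0.005,-0.013,0,0,0;0,0.009,-0.0255,0,0,0;0,0.0136,-0.038,0,0,0;0,0.0188,-0.05,0,0,0;0,0.0248,-0.062,0,0,0'; python3 -c "
from h import *;print(lid())"
```

```text
clock: 14.3
eef_pos: [457.5, 64.2, 205.4]
eef_rot: [-3.137, 0.001, 1.366]
wrist_force: [-9.1, -0.3, 2.0]
finger_gap: 8.8
finger_force: 25.0
(np.float64(0.4479073598654677), np.float64(0.4029586297323249))
```

In the tool's units: -54.2 mm is -0.0542, 37 mm is 0.037.

```bash
python3 nudge.py '0,0.006,-0.0115,0,0,0;0,0.013,-0.0228,0,0,0;0,0.0203,-0.0337,0,0,0;0,0.0285,-0.0442,0,0,0;0,0.037,-0.0542,0,0,0'; python3 nudge.py '0,0,0,0,0,0;0,0,0,0,0,0'; python3 -c "
from h import *;print(lid())"
```

```text
clock: 14.8
eef_pos: [493.8, 56.3, 260.3]
eef_rot: [-3.137, 0.002, 1.366]
wrist_force: [-13.0, -3.9, 8.7]
finger_gap: 9.2
finger_force: 25.0
clock: 15.0
eef_pos: [493.9, 56.4, 260.3]
eef_rot: [-3.138, 0.001, 1.366]
wrist_force: [-13.9, -3.3, 9.6]
finger_gap: 9.3
finger_force: 25.0
(np.float64(0.6981844623623443), np.float64(1.0697307042900661))
```

```bash
python3 nudge.py '0,0.0035,-0.0065,0,0,0;0,0.009,-0.0125,0,0,0;0,0.015,-0.018,0,0,0;0,0.021,-0.0235,0,0,0;0,0.027,-0.0288,0,0,0'; python3 nudge.py '0,0,0,0,0,0;0,0,0,0,0,0'; python3 -c "
from h import *;print(lid())"
```

```text
clock: 15.5
eef_pos: [521.4, 50.4, 288.2]
eef_rot: [-3.14, 0.002, 1.365]
wrist_force: [-1.7, -6.3, -1.8]
finger_gap: 9.4
finger_force: 25.0
clock: 15.7
eef_pos: [521.3, 50.4, 288.1]
eef_rot: [-3.14, 0.002, 1.365]
wrist_force: [-1.0, -6.2, -1.1]
finger_gap: 9.2
finger_force: 25.0
(np.float64(0.8464245273913638), np.float64(1.7947122793760286))
```

```bash
cat > ang.py <<'E'
from h import *
n=CX/np.linalg.norm(CX)
for c in("top","side"):
    p,d=manip.camera(c);P=cloud(c,d).reshape(-1,3);col=p.reshape(-1,3).astype(int)
    H=np.array([687.9,16.6,100]);rel=P-H;f=-rel@n;lat=rel@np.array([.204,.979,0]);a=np.arctan2(rel[:,2],f);r=np.hypot(rel[:,2],f)
    L=lid()[0];m=(abs(lat)<150)&(r>60)&(r<225)&(abs(a-L)<.25)&(d.ravel()>0)&(col[:,0]>col[:,2]+20)
    q=np.c_[f,rel[:,2],lat][m]
    for _ in range(4):
        cen=q.mean(0);v=np.linalg.svd(q-cen,full_matrices=False)[2][2];e=(q-cen)@v;q=q[abs(e)<max(2*e.std(),1.5)]
    v=v*np.sign(v[1]);print(c,len(q),"angle",np.arctan2(-v[0],v[1]).round(3),"std",e.std().round(2),"normal off",(cen@v).round(1),"lat tilt",v[2].round(3))
print("fk",lid())
E
python3 ang.py
```

```text
top 1242 angle 0.842 std 0.7 normal off 19.6 lat tilt -0.01
side 2079 angle 0.841 std 0.66 normal off 16.2 lat tilt -0.008
fk (np.float64(0.8458869936392885), np.float64(1.802683177585152))
```

Both cameras give a lid angle of 0.84, agreeing with the kinematics at 0.846. Next I'll ease it past balance, to about 0.98.

In the tool's units: 29 mm is 0.029, 5 mm is 0.005.

```bash
python3 nudge.py '-0.0005,0.005,-0.0044,0,0,0;-0.001,0.0105,-0.0086,0,0,0;-0.001,0.0165,-0.013,0,0,0;-0.001,0.0225,-0.0172,0,0,0;-0.001,0.029,-0.021,0,0,0'; python3 nudge.py '0,0,0,0,0,0;0,0,0,0,0,0;0,0,0,0,0,0'; python3 ang.py
```

```text
clock: 16.3
eef_pos: [550.3, 44.0, 310.1]
eef_rot: [3.142, 0.0, 1.366]
wrist_force: [-0.6, -3.9, -0.4]
finger_gap: 9.3
finger_force: 25.0
clock: 16.6
eef_pos: [549.7, 44.2, 309.6]
eef_rot: [3.142, 0.0, 1.366]
wrist_force: [-2.7, -5.1, 2.0]
finger_gap: 8.8
finger_force: 25.0
top 995 angle 0.977 std 0.57 normal off 19.6 lat tilt -0.011
side 1631 angle 0.977 std 0.53 normal off 16.4 lat tilt -0.01
fk (np.float64(0.981617809400888), np.float64(2.3108634695621504))
```

The manual's scale: shifts go in m. Converting my numbers, 4.5 mm is 0.0045, -3 mm is -0.003.

```bash
python3 nudge.py '0,0.0023,-0.0016,0,0,0;0,0.0045,-0.003,0,0,0;0,0.0045,-0.003,0,0,0;0,0.0045,-0.003,0,0,0'; python3 ang.py; python3 nudge.py '0,-0.0035,0.0023,0,0,0;0,-0.009,0.006,0,0,0;0,-0.015,0.01,0,0,0;0,-0.021,0.0143,0,0,0;0,-0.026,0.018,0,0,0'; python3 nudge.py '0,-0.002,0.0013,0,0,0;0,-0.0038,0.0027,0,0,0;0,-0.0038,0.0027,0,0,0;0,-0.0038,0.0027,0,0,0'; python3 ang.py
```

```text
clock: 17.1
eef_pos: [554.1, 43.2, 312.4]
eef_rot: [-3.142, 0.0, 1.366]
wrist_force: [-1.0, -4.9, 0.0]
finger_gap: 9.3
finger_force: 25.0
top 966 angle 0.996 std 0.56 normal off 19.6 lat tilt -0.011
side 1559 angle 0.997 std 0.53 normal off 16.4 lat tilt -0.009
fk (np.float64(1.0014977528353768), np.float64(2.3121387474378707))
clock: 17.7
eef_pos: [528.4, 49.0, 294.1]
eef_rot: [3.141, -0.0, 1.366]
wrist_force: [-0.2, -3.0, 1.4]
finger_gap: 9.3
finger_force: 25.0
clock: 18.1
eef_pos: [525.3, 49.7, 291.7]
eef_rot: [3.141, -0.001, 1.366]
wrist_force: [0.5, 0.8, -1.1]
finger_gap: 9.1
finger_force: 25.0
top 1239 angle 0.861 std 0.72 normal off 19.5 lat tilt -0.01
side 2026 angle 0.862 std 0.63 normal off 16.1 lat tilt -0.008
fk (np.float64(0.8667397195360793), np.float64(2.061833678851258))
```

The lid is at about 0.863 rad, five degrees below balance, and still gripped. One settle and a last look at the whole scene.

```bash
python3 nudge.py '0,0,0,0,0,0;0,0,0,0,0,0;0,0,0,0,0,0'; python3 - <<'E'
from h import *
p,d=manip.camera("side");cv2.imwrite("pics/side9.png",p[...,::-1]);print(lid(),manip.read_state()["qd"].round(3))
E
```

```text
clock: 18.5
eef_pos: [525.2, 49.6, 291.7]
eef_rot: [3.142, -0.0, 1.366]
wrist_force: [3.1, 4.6, -1.4]
finger_gap: 9.1
finger_force: 25.0
(np.float64(0.8663630847151831), np.float64(2.0717428912612945)) [ 0.     0.001  0.    -0.001 -0.001  0.001]
```

View pics/side9.png

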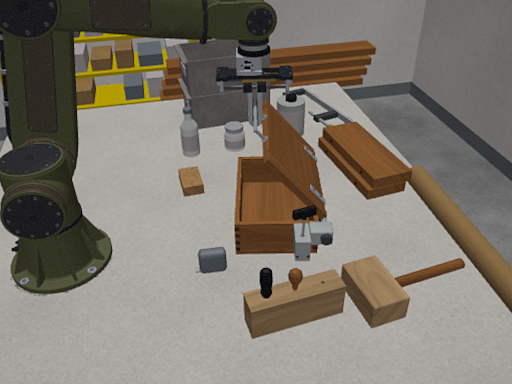

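The key stands in the adjuster at (303,213–235), the lid is held open by the gripper at (260,110), and the other items are where they were.

```bash
python3 -c "
from cell import manip;print(manip.sign_off())"
```

```text
the job is handed in; nothing more can be done
None
```

The job is handed in: the hex key stands fully home in the adjuster, and the lid was lifted to about 1.00 rad, just past balance, then eased back and is still held at about 0.86 rad, five degrees below balance.

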